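Cap the lotion tank: lock the cam-arm coupler onto its neck

TASK

Put the aluminium cap coupler with the two red cam arms over the steel neck of the white tank and, with both arms still raised as they are, press it straight down until it is fully home on its seal. Then swing both red arms down together, neither far ahead of the other, until they hang flat against the coupler's sides and lock it, and let go. Go gently - the push on the neck, and on each arm, must stay below about 3 kg (30 N) - and leave everything else on the table where it stands.

Things in the scene. Friction and masses are not known exactly. Their poses are not given: they have to be found in the camera images.
- neck_foot (a point): Centre of the fixed white tank's top face (tank 150 x 180, 90 mm tall), on the axis of the upright steel neck; z up. The neck is screwed in to a differing, unmeasured height: its top is 78 to 98 mm above this point. Below its top: 4 mm chamfer (28 to 36 mm wide), 36 mm head to 11.5 mm down, 22 mm groove to 29, 36 mm guide to 45, then 30 mm pipe, with a 52 mm collar 12 mm high at its foot.
- coupler_center (a point): Half-way up the loose aluminium cap coupler (0.32 kg): a cup, mouth down, 48 mm wide, 46 mm tall (z up, 23 mm either way), bore 39 mm, top closed. Stands on the table at first. Red arms are hinged on its +y and -y sides; grip it across x, where its walls are plain. Fully home on the neck, the neck's top is 12 mm above this point, which is then 66 to 86 mm above neck_foot.
- seal (a joint): Slide of the black seal inside the coupler, m: 0 = fresh (the neck's top meets it 7 mm above coupler_center), 0.005 = fully home, a hard stop. Pushing it in takes a steady 15 N, including the coupler's weight; it stays where it is pushed. The coupler's weight alone does not move it.
- cam_l (a joint): Red cam arm on the +y side, rad: 0 = hanging down flat against the side (locked), 1.57 = level, straight out, 2.4 = fully raised. Starts at 2.0 to 2.3, stiff (0.05 N m friction), stays where left. Its inner nose enters the neck's groove below about 1.05 rad and binds on its head if the coupler is not home. Fingers opened about 80 mm, one over each arm, can push both down, then close to bring them flat.
- cam_r (a joint): Red cam arm on the -y side, mirrored: 0 = hanging down (locked), positive = open. Starts at 2.0 to 2.3.
- hinge_l (a point): Hinge of cam_l, on the coupler: 27 mm from its axis towards +y, 3 mm below coupler_center; hinge line along x. The arm is a bar 14 mm wide and 6 mm thick, reaching 48 mm from here; when locked its outer face is 33 mm from the coupler's axis.
- hinge_r (a point): Hinge of cam_r: the same on the -y side.
- bottle_a_mid (a point): Bystander, leave alone: clear travel bottle with blue cap, 38 mm wide, 100 mm tall; point half-way up.
- bottle_b_mid (a point): Bystander, leave alone: blue travel bottle with white cap, 38 mm wide, 100 mm tall; point half-way up.
- jar_mid (a point): Bystander, leave alone: small amber jar with white lid, 56 mm wide, 50 mm tall; point half-way up.
- tape_mid (a point): Bystander, leave alone: roll of brown packing tape lying flat, 90 mm wide, 48 mm tall; point half-way up.
- carton_mid (a point): Bystander, leave alone: small flat closed cardboard carton, 70 x 110 x 35 mm; point half-way up.
- pump_mid (a point): Bystander, leave alone: white pump bottle, 60 mm wide, 160 mm tall; point half-way up.
Not all that is in view belongs to the job. Of the things shaped like the part that bears neck_foot, the white one is meant.

How it is judged (in metres and radians):
On the way:
1. the coupler sits upright on the neck, pressed home on its seal, with both arms still raised, neither swung down yet (horizontal distance between coupler_center and neck_foot below 0.004 m and z of coupler_center in the frame of neck_foot between 0.055 and 0.093 m and angle between coupler_center's own z axis and vertical below 0.08 rad and value of joint seal above 0.0035 m and value of joint each of cam_l, cam_r above 1.8 rad), for 0.1 s.
At the end, for the whole second after the job is handed in: The coupler is on the neck: its axis within 4 mm of the neck's, tilted less than 0.08 rad, its centre 55 to 93 mm above the tank's top, the seal pushed in at least 3.5 mm, both arms within 0.15 rad of straight down, everything at rest and released (horizontal distance between coupler_center and neck_foot below 0.004 m and z of coupler_center in the frame of neck_foot between 0.055 and 0.093 m and angle between coupler_center's own z axis and vertical below 0.08 rad and value of joint seal above 0.0035 m and value of joint each of cam_l, cam_r below 0.15 rad and linear speed of coupler below 0.02 m/s); the robot touches nothing.
It fails at once if the coupler pushes on the tank's neck with more than 30 N (contact force between coupler and tank above 30 N).
It fails at once if the fingers push on one arm with more than 30 N (contact force between the fingers and cam_l above 30 N or contact force between the fingers and cam_r above 30 N).
It fails at once if one arm runs far ahead: below 0.5 rad while the other is still above 1.1 rad ((value of joint cam_l below 0.5 rad and value of joint cam_r above 1.1 rad) or (value of joint cam_r below 0.5 rad and value of joint cam_l above 1.1 rad)).
It fails at once if a bystander is moved by more than 30 mm (distance of any of bottle_a_mid, bottle_b_mid, jar_mid, tape_mid, carton_mid, pump_mid from where it was at the start of the episode above 0.03 m).
It also fails if it takes over 62 s, if anything falls off the work surface, if the arm or the gripper's body presses on something with over 40 N, if the wrist force passes 120 N, or if a joint passes its speed limit or range.

ROBOT

A 7-joint arm with a two-finger parallel gripper is mounted at the origin on the work surface. World frame = base frame: x ahead of the robot, y to its left, z up, the work surface at z = 0. Lengths are in m, angles in degrees, forces in N, time in s.
With the tool pointing down it reaches from about 0.4 to 0.875 m from the base axis. Payload 19.3 kg.
Tool frame: the origin (TCP) lies at the very end of the fingers, on their centre line; the grasp point (between the pads) lies 19 mm behind it; z points along the fingers, y is the direction in which the jaws open and shut (so a half turn about z gives the same grasp; the last joint's range is limited). The gripper opens to 85 mm and grips with 20 to 120 N. Pads are 22 mm wide; open, the fingers measure 114 mm over their backs; the gripper's body (76 mm by 85 mm) begins 54 mm behind the grasp point. The pads swing forward as they close: fully open they stand 13 mm farther back than shut.
Start: joints at [-73.178, 29.874, -2.08, 91.645, 1.215, 58.505, -6.463], TCP at [0.222, 0.584, 0.208] pointing down, gripper open.
Joint ranges: [-166.77, 166.77], [-17.47, 122.26], [-85.68, 81.53], [9.62, 139.38], [-72.42, 252.41], [9.2, 110.78], [-144.41, 144.41]. Speed limits (degrees/s): [108.29, 108.29, 136.94, 136.94, 172.46, 172.46, 172.46].

INTERFACE

Orientations are given as [roll, pitch, yaw] about the fixed x, y, z axes, in that order (R = Rz(yaw) Ry(pitch) Rx(roll)).
In Python, from plant import * gives the robot as it stands.
- The arm moves only by the tool apply_moves, never from a script. Its argument "rows" is a list of rows, each a list of 7 numbers: the closure in counts, from 0 (fully open) to 255 (shut), then the shift along the world's x, y, z in mm, then the turn, a rotation vector about the world's x, y, z in degrees. In form: [[grip, tx, ty, tz, wx, wy, wz], ...]. A call has 1 to 8 rows; each row shifts and turns the pose as measured when the row begins; what a row does not reach is not made up. A row lasts 1/10 s, in which the tool goes at most 50 mm and 8.59 degrees, less where a joint would pass 70% of its speed; a pose out of reach is approached as far as the arm can. A call with a gripper value outside its range is refused whole. The fingers move at their own pace and stop on an object; "grip_force" is the grip in N (left out, the last holds). Time passes only in rows, so rows that do not move let the fingers close. It gives the time, the measured TCP pose, the force and the opening at its end, in the units of the state.
- get_obs(): the state, without advancing time (a new reading comes with each control period).
- get_image(name): name is "scene" or "side" or "wrist"; returns (picture, depth): 420x560x3 uint8, red, green, blue; 420x560 float32, m along the optical axis (not along the pixel's ray), 0 where there is no reading.
- get_calibration(name): a dict with "camera_matrix" (3x3 intrinsics, pixels), "world_to_cam" (4x4, takes a point from world to camera coordinates). Camera axes: x right, y down, z forward; pixel columns grow to the right and rows downward; lengths in m; the calibration is good to about 2 mm. A picture is of the moment at which its call begins: read the wrist's pose just before it. get_calibration takes no time and is no camera call; for the wrist camera it gives the pose at the moment of the call.
- finish_job(): hands the job in, once; it reports no verdict.
The state is a dict: "time": time; "qpos": joint angles; "qvel": joint speeds; "effort": joint torques, N m; "eef_pos": TCP position; "eef_rot": TCP orientation; "contact_force": force on the tool from outside, world axes, zero at the start; "ft_torque": the same for the moment, N m; "width": finger opening in m.
Only numpy, scipy, OpenCV 4.12 (cv2) and the standard library are available. Lean on these libraries where they do the work, as an engineer would, in place of code of your own. Each camera call takes 0.05 s, during which the arm holds its last target.

## Working session

There is one attempt and no reset: what is moved stays moved. The work goes in short steps, Python scripts to look and compute and a tool call to move; the robot and the scene stay as the last step left them, time stands still between calls to the robot, and variables do not carry over. Pictures are saved under pics/ and viewed, and the job is handed in when it is done.

Besides the shell and the picture viewer there is one more tool, called after "Call:" as name([rows], argument=value, ...), one row to a line, values as JSON. apply_moves: Moves the arm, as the interface text tells. Its arguments: {"type":"object","properties":{"rows":{"type":"array"},"grip_force":{"type":"number"}},"required":["rows"]}

```bash
ls; mkdir -p pics; python3 - <<'E'
from plant import *
import cv2,numpy as np
print(get_obs())
for n in ["scene","side","wrist"]:
    im,d=get_image(n); cv2.imwrite(f"pics/{n}0.png",im[:,:,::-1]); np.save(f"pics/{n}0_d.npy",d)
    print(n,get_calibration(n))
E
```

```text
pics
{'time': 0.0, 'qpos': array([-73.17822682,  29.91043475,  -2.08208245,  91.67110442,
         1.21469311,  58.50804098,  -6.46276293]), 'qvel': array([-0.00667865, -0.04026712,  0.01644356, -0.02126073, -0.12219826,
       -0.06213439,  0.02569356]), 'effort': array([-1.18790253e-03, -9.27102542e+01,  1.97913609e+00, -3.69943357e+01,
        1.77263212e-02,  7.96428969e-03, -1.37934447e-05]), 'eef_pos': array([0.22229068, 0.5837441 , 0.20792846]), 'eef_rot': array([-1.79932636e+02,  4.57786775e-03,  1.59156246e+02]), 'contact_force': array([-0.27815913, -0.37772648,  0.40526227]), 'ft_torque': array([-0.04029858,  0.0112924 , -0.06318779]), 'width': 0.08568650560794806}
scene {'camera_matrix': array([[395.27283044,   0.        , 277.90079672],
       [  0.        , 395.27283044, 203.60660106],
       [  0.        ,   0.        ,   1.        ]]), 'world_to_cam': array([[ 0.78544207,  0.61889928,  0.00666638, -0.42154102],
       [ 0.45058152, -0.56438026, -0.69170168, -0.16790153],
       [-0.4243313 ,  0.54629535, -0.72215258,  1.48552173],
       [ 0.        ,  0.        ,  0. 
[... 205 characters left out ...]
orld_to_cam': array([[ 0.86279412, -0.50509726, -0.021519  , -0.44586311],
       [-0.29479595, -0.46807102, -0.83306955,  0.23018972],
       [ 0.41070872,  0.72511122, -0.55274955,  0.88272638],
       [ 0.        ,  0.        ,  0.        ,  1.        ]])}
wrist {'camera_matrix': array([[296.63756878,   0.        , 281.01111684],
       [  0.        , 296.63756878, 209.27426269],
       [  0.        ,   0.        ,   1.        ]]), 'world_to_cam': array([[ 0.35550156,  0.93467474, -0.00133295, -0.62345687],
       [ 0.88844079, -0.33747291,  0.31110286, -0.04054371],
       [ 0.29033015, -0.1117818 , -0.95037531,  0.38048784],
       [ 0.        ,  0.        ,  0.        ,  1.        ]])}
```

View pics/scene0.png

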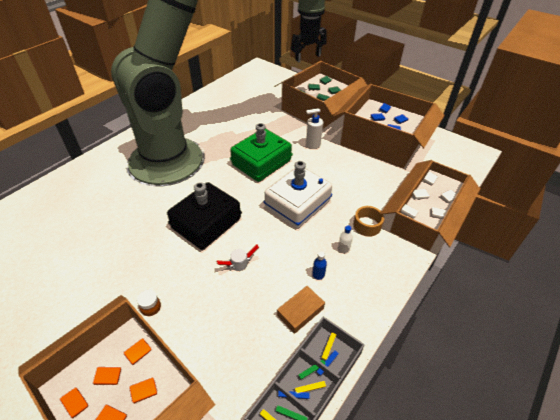

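View pics/side0.png

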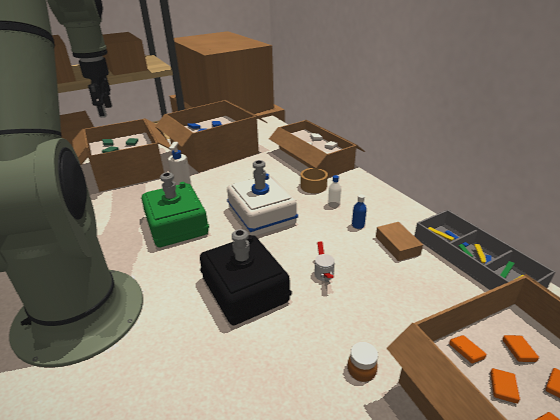

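View pics/wrist0.png

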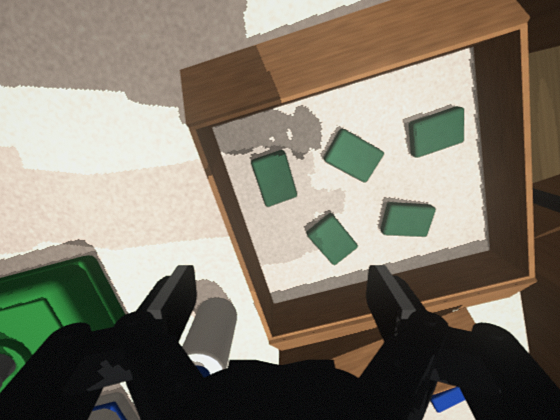

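Pictures: in the scene view the tanks are green (260,150), white (298,190) and black (204,213); the coupler with red arms is at (238,260). The only tank-like things are those three, so I choose the white one; the coupler is the only item with red arms. I'll check both in close crops and measure.

```bash
cat > h.py <<'E'
import numpy as np,cv2
def bp(cal,u,v,d):
    K=cal["camera_matrix"];T=np.linalg.inv(cal["world_to_cam"])
    p=np.array([(u-K[0,2])/K[0,0]*d,(v-K[1,2])/K[1,1]*d,d])
    return (T[:3,:3]@p.reshape(3,-1)).T+T[:3,3]
def cloud(cal,d):
    v,u=np.mgrid[:d.shape[0],:d.shape[1]]
    return bp(cal,u.ravel().astype(float),v.ravel().astype(float),d.ravel().astype(float)).reshape(d.shape+(3,))
def ray(cal,u,v,z):
    K=cal["camera_matrix"];T=np.linalg.inv(cal["world_to_cam"])
    r=T[:3,:3]@np.array([(u-K[0,2])/K[0,0],(v-K[1,2])/K[1,1],1]);o=T[:3,3]
    return o+r*(z-o[2])/r[2]
def proj(cal,p):
    q=cal["world_to_cam"]@np.append(p,1);q=cal["camera_matrix"]@q[:3];return q[:2]/q[2]
E
python3 - <<'E'
from plant import *
from h import *
for n,cs in [("scene",[(180,220,300,300),(250,140,350,230)]),("side",[(290,225,360,300),(215,145,310,240)])]:
    im=cv2.imread(f"pics/{n}0.png");d=np.load(f"pics/{n}0_d.npy");cal=get_calibration(n)
    P=cloud(cal,d)
    tiles=[cv2.resize(im[c[1]:c[3],c[0]:c[2]],(390,390),interpolation=cv2.INTER_NEAREST) for c in cs]
    cv2.imwrite(f"pics/{n}_crop.png",np.hstack(tiles))
    b,g,r=[im[:,:,i].astype(int) for i in range(3)]
    red=(r>120)&(g<60)&(b<60)
    c=cs[0];m=np.zeros_like(red);m[c[1]:c[3],c[0]:c[2]]=1;red&=m
    k,l,st,ce=cv2.connectedComponentsWithStats(red.astype(np.uint8))
    for i in range(1,k):
        if st[i,4]>5:
            q=P[l==i];print(n,"red",ce[i],st[i,4],q.mean(0).round(4),q.min(0).round(3),q.max(0).round(3))
    q=P[c[1]:c[3],c[0]:c[2]].reshape(-1,3)
    cen=ray(cal,*( (238,258) if n=="scene" else (324,266)),0.04)
    rr=np.linalg.norm(q[:,:2]-cen[:2],axis=1)
    t=q[(q[:,2]>0.015)&(rr<0.035)];print("coupler pts",cen,len(t),t[:,2].max(),np.histogram(t[:,2],10))
    tt=t[t[:,2]>0.041];print("top",tt.mean(0),tt.min(0),tt.max(0),len(tt))
    c=cs[1];q=P[c[1]:c[3],c[0]:c[2]].reshape(-1,3)
    q=q[(q[:,2]>0.08)]
    t=q[(q[:,2]<0.096)];print("tanktop",len(t),t.min(0),t.max(0),np.median(t[:,2]))
    for a,b_ in [(0.1,.12),(.12,.14),(.14,.16),(.16,.2)]:
        t=q[(q[:,2]>a)&(q[:,2]<b_)];
        if len(t): print(a,len(t),t.mean(0).round(4),t.min(0).round(4),t.max(0).round(4))
E
```

```text
scene red [252.18367347 250.7755102 ] 49 [ 0.5654 -0.155   0.0587] [ 0.547 -0.645  0.027] [ 1.037 -0.13   0.959]
scene red [223.97826087 262.67391304] 46 [ 0.5307 -0.2338  0.0582] [ 0.506 -0.645  0.024] [ 1.037 -0.204  0.959]
coupler pts [ 0.54072831 -0.18888173  0.04      ] 332 0.049656364760202854 (array([17, 25, 21, 25, 25, 19, 14, 28, 97, 61]), array([0.01515329, 0.01860359, 0.0220539 , 0.02550421, 0.02895452,
       0.03240483, 0.03585513, 0.03930544, 0.04275575, 0.04620606,
       0.04965636]))
top [ 0.53622312 -0.18496934  0.04532571] [ 0.51195427 -0.20729889  0.04102408] [ 0.55770382 -0.16066509  0.04965636] 178
tanktop 1839 [0.25241434 0.02707269 0.08000556] [0.74415044 0.29003659 0.09599134] 0.0881453267132466
0.1 169 [0.466  0.1448 0.1048] [0.2703 0.0445 0.1   ] [0.7501 0.2542 0.1188]
0.12 42 [0.5312 0.1099 0.13  ] [0.5106 0.1    0.1204] [0.5412 0.1249 0.1397]
0.14 68 [0.5296 0.1118 0.1488] [0.5084 0.0996 0.1403] [0.5415 0.1342 0.1578]
0.16 94 [0.5275 0.1146 0.1755] [0.5089 0.1013 0.1605] [0.542  0.1365 0.1817]
side red [320.13207547 247.52830189] 53 [ 0.5529 -0.1377  0.04
[... 288 characters left out ...]
y([0.01506671, 0.01839101, 0.02171532, 0.02503962, 0.02836393,
       0.03168823, 0.03501253, 0.03833684, 0.04166114, 0.04498545,
       0.04830975]))
top [ 0.53245255 -0.18629202  0.04524409] [ 0.51179172 -0.22903449  0.0411098 ] [ 0.55619922 -0.16122376  0.04830975] 206
tanktop 1372 [ 0.40336316 -0.07478782  0.08002261] [0.81688032 0.4977911  0.09571786] 0.08912140054380491
0.1 154 [0.5079 0.0918 0.1054] [ 0.3862 -0.0846  0.1   ] [0.5779 0.179  0.12  ]
0.12 64 [0.5198 0.1098 0.1299] [0.5078 0.1002 0.12  ] [0.5418 0.1234 0.1396]
0.14 100 [0.5084 0.0943 0.1501] [ 0.3285 -0.145   0.1401] [0.543  0.1368 0.1599]
0.16 257 [ 0.4169 -0.0325  0.1701] [ 0.3282 -0.1485  0.1602] [0.5418 0.1343 0.1811]
```

```bash
python3 -c "
import cv2,numpy as np
cv2.imwrite('pics/crops.png',cv2.resize(np.vstack([cv2.imread('pics/scene_crop.png'),cv2.imread('pics/side_crop.png')]),(600,600)))"
```

```text
(no output)
```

View pics/crops.png

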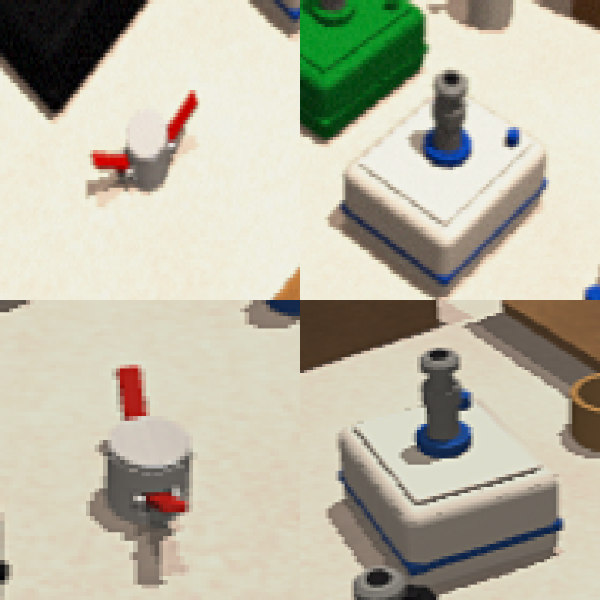

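The crops confirm the coupler (flat disc top, two raised red arms) and the white tank with its steel neck on a blue collar. Axes are roughly coupler (0.535, −0.185), jaw direction −24°, and neck (0.526, 0.117). I'll go over the neck first for a close wrist look, turning the tool on the way.

Call:
apply_moves([
  [0,23,-36,40,0,0,-7],
  [0,23,-36,40,0,0,-7],
  [0,23,-36,10,0,0,-7],
  [0,23,-36,0,0,0,-7],
  [0,23,-36,0,0,0,-7],
  [0,23,-36,0,0,0,-7],
  [0,23,-36,0,0,0,-7],
  [0,23,-36,0,0,0,-7],
], grip_force=40)

```text
time: 0.95
eef_pos: [0.4015, 0.2959, 0.2903]
eef_rot: [-179.8, -0.3, 101.6]
contact_force: [1.2, 0.5, 0.5]
width: 0.0855
```

Call:
apply_moves([
  [0,24,-36,-5,0,0,-7],
  [0,24,-36,-10,0,0,-7],
  [0,24,-36,-10,0,0,-7],
  [0,24,-36,-10,0,0,-7],
  [0,24,-33,-5,0,0,-7],
  [0,0,0,0,0,0,0],
  [0,0,0,0,0,0,0],
])

```text
time: 1.65
eef_pos: [0.5267, 0.1051, 0.2492]
eef_rot: [-179.9, -0.2, 64.5]
contact_force: [-0.1, 0.8, -0.2]
width: 0.0856
```

```bash
python3 - <<'E'
from plant import *
from h import *
print(get_obs()["eef_pos"],get_obs()["eef_rot"],get_obs()["qpos"])
cal=get_calibration("wrist")
im,d=get_image("wrist");cv2.imwrite("pics/w1.png",im[:,:,::-1]);np.save("pics/w1_d.npy",d);np.save("pics/w1_c.npy",cal,allow_pickle=True)
print(proj(cal,[.526,.117,.18]))
E
```

```text
[0.52672341 0.10505655 0.24924342] [-179.93070721   -0.23591467   64.46060716] [-38.62654183  21.14267186  28.14497262 103.35774662 -11.80971361
  58.27332762 -31.38993534]
[274.24937303 199.75992512]
```

View pics/w1.png

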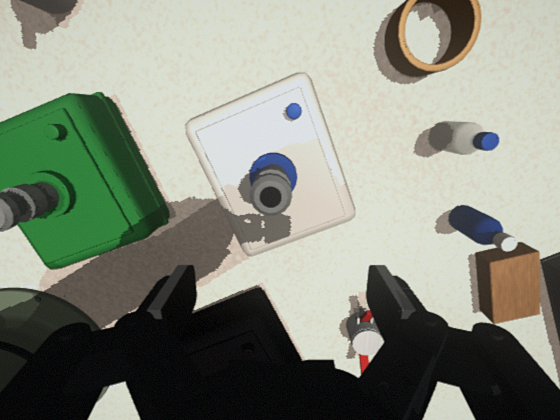

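The white tank's neck top shows at about (271,195) in the wrist view, near the predicted (274,200). I'll refine it from the depth.

```bash
python3 - <<'E'
from h import *
cal=np.load("pics/w1_c.npy",allow_pickle=True).item();d=np.load("pics/w1_d.npy");im=cv2.imread("pics/w1.png")
P=cloud(cal,d)
m=np.zeros(d.shape,bool);m[160:225,235:310]=1
z=P[...,2]
for lo in [0.165,.17,.172,.174,.176,.178,.18,.182]:
    s=m&(z>lo);
    if s.sum(): print(lo,s.sum(),P[s].mean(0).round(4),P[s].min(0).round(4),P[s].max(0).round(4))
s=m&(z>.166)
c=np.argwhere(s)[:,::-1];print(cv2.minEnclosingCircle(c.astype(np.float32)))
q=P[s][:,:2].astype(np.float32);print(cv2.minEnclosingCircle(q*1000))
# tank top
t=P[60:260,170:360].reshape(-1,3);t=t[(t[:,2]>.084)&(t[:,2]<.097)]
print("tank z",np.median(t[:,2]),cv2.minAreaRect((t[:,:2]*1000).astype(np.float32)))
cv2.imwrite("pics/w1c.png",cv2.resize(im[150:230,230:320],None,fx=6,fy=6,interpolation=0))
E
```

```text
0.165 1455 [0.5259 0.1229 0.1827] [0.5067 0.1029 0.1678] [0.5602 0.1755 0.4149]
0.17 1439 [0.5258 0.1227 0.1828] [0.5067 0.1029 0.1701] [0.5602 0.1755 0.4149]
0.172 1422 [0.5257 0.1226 0.183 ] [0.5067 0.1029 0.1721] [0.5602 0.1755 0.4149]
0.174 1407 [0.5256 0.1225 0.1831] [0.5067 0.1029 0.174 ] [0.5602 0.1755 0.4149]
0.176 1330 [0.5256 0.1223 0.1835] [0.5069 0.1031 0.176 ] [0.5602 0.1755 0.4149]
0.178 1083 [0.5256 0.1222 0.185 ] [0.5089 0.1049 0.178 ] [0.5602 0.1755 0.4149]
0.18 436 [0.5266 0.1234 0.1935] [0.5108 0.1066 0.18  ] [0.5602 0.1755 0.4149]
0.182 24 [0.5602 0.1755 0.4149] [0.5602 0.1755 0.4149] [0.5602 0.1755 0.4149]
((276.4790344238281, 190.962158203125), 37.15183639526367)
((537.4479370117188, 140.78643798828125), 41.49507522583008)
tank z 0.08994143835786961 ((525.373291015625, 120.3222885131836), (162.40509033203125, 133.89382934570312), 86.75496673583984)
```

View pics/w1c.png

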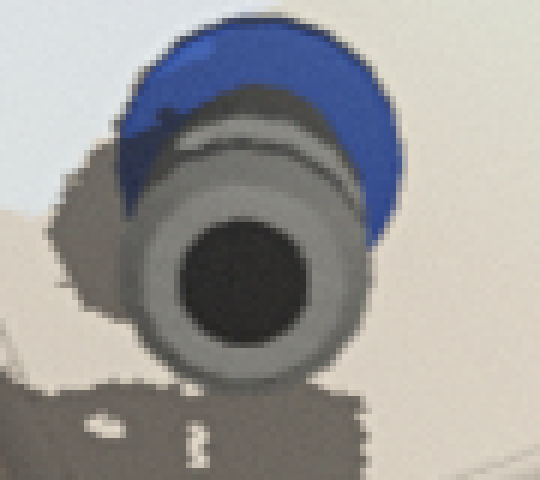

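```bash
python3 - <<'E'
from h import *
cal=np.load("pics/w1_c.npy",allow_pickle=True).item();d=np.load("pics/w1_d.npy")
P=cloud(cal,d);z=P[...,2]
m=np.zeros(d.shape,bool);m[160:225,235:310]=1;m&=(d>0)&(z<.2)
for lo in (.170,.175,.178):
    q=P[m&(z>lo)][:,:2].astype(np.float32)*1000;print(lo,cv2.minEnclosingCircle(q),cv2.fitEllipse(cv2.convexHull(q)))
print("z",np.median(z[m&(z>.178)]))
print("hole",ray(cal,270.2,197.0,.18), proj(cal,[.526,.12,.18]))
for lo,hi in ((.10,.103),(.093,.1),(.1,.104)):
    q=P[m&(z>lo)&(z<hi)];print(q.mean(0),q.min(0),q.max(0))
# side/scene check of prediction
from plant import get_calibration
for n in("scene","side"):
    c=get_calibration(n);D=np.load(f"pics/{n}0_d.npy");im=cv2.imread(f"pics/{n}0.png")
    u,v=proj(c,[.525,.119,.18]);print(n,u,v)
    u,v=int(u),int(v);w=cv2.resize(im[v-15:v+20,u-17:u+18],None,fx=10,fy=10,interpolation=0)
    p=proj(c,[.525,.119,.18]);cv2.circle(w,(int((p[0]-u+17.5)*10),int((p[1]-v+15.5)*10)),4,(0,0,255),-1);cv2.imwrite(f"pics/n_{n}.png",w)
a=[cv2.imread(f"pics/n_{n}.png") for n in("scene","side")];cv2.imwrite("pics/n2.png",np.hstack(a))
E
```

```text
0.17 ((524.2259521484375, 120.51827239990234), 17.988971710205078) ((524.3972778320312, 120.61946868896484), (35.29559326171875, 35.500633239746094), 103.56590270996094)
0.175 ((524.2007446289062, 120.47840881347656), 17.945899963378906) ((524.358642578125, 120.55958557128906), (35.24177551269531, 35.326297760009766), 73.14341735839844)
0.178 ((524.948974609375, 120.81324005126953), 16.297210693359375) ((524.7167358398438, 120.65219116210938), (31.640552520751953, 32.17953872680664), 15.557783126831055)
z 0.17979379701248793
hole [0.5240295 0.1205517 0.18     ] [272.65145832 196.58775132]
[0.52980214 0.12739794 0.10182703] [0.49888552 0.09795062 0.10005066] [0.55020284 0.14439053 0.10299402]
[0.53586434 0.12460601 0.09742195] [0.49984245 0.09812767 0.09314318] [0.55002782 0.14423463 0.09988803]
[0.52990363 0.1273261  0.1019439 ] [0.49888552 0.09795062 0.10005066] [0.55020284 0.14439053 0.10394277]
scene 299.57074325993676 163.01113737822436
side 259.27227190000406 161.98340383267495
```

View pics/n2.png

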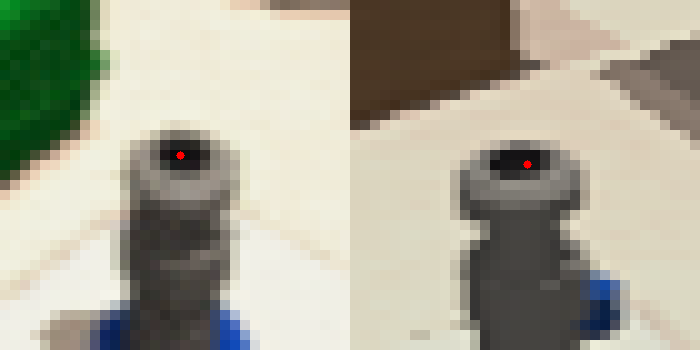

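The neck axis is at (0.524, 0.1205) with its top at z 0.180, and all views agree within about 2 mm. Next is the coupler.

Call:
apply_moves([
  [0,1,-42,0,0,0,0],
  [0,1,-42,0,0,0,0],
  [0,1,-42,0,0,0,0],
  [0,1,-42,-10,0,0,0],
  [0,1,-42,-30,0,0,0],
  [0,1,-42,-30,0,0,0],
  [0,1,-38,-20,0,0,1],
  [0,0,0,0,0,0,0],
])

```text
time: 2.5
eef_pos: [0.5327, -0.1824, 0.1594]
eef_rot: [179.9, -0.6, 67.0]
contact_force: [0.1, 1.2, 0.5]
width: 0.0854
```

```bash
python3 - <<'E'
from plant import *
from h import *
print(get_obs()["eef_pos"],get_obs()["eef_rot"],get_obs()["qpos"])
cal=get_calibration("wrist")
im,d=get_image("wrist");cv2.imwrite("pics/w2.png",im[:,:,::-1]);np.save("pics/w2_d.npy",d);np.save("pics/w2_c.npy",cal,allow_pickle=True)
P=cloud(cal,d);z=P[...,2];v,u=np.mgrid[:420,:560]
rr=np.hypot(P[...,0]-.535,P[...,1]+.185)
top=(d>0)&(rr<.045)&(z>.043)&(z<.05)
r,g,b=[im[:,:,i].astype(int) for i in range(3)]
red=(r>110)&(g<70)&(b<70)
top&=~red
n,l,st,ce=cv2.connectedComponentsWithStats(top.astype(np.uint8));i=1+np.argmax(st[1:,4]);q=P[l==i]
print("top",st[i],q.mean(0),cv2.minEnclosingCircle((q[:,:2]*1000).astype(np.float32)),cv2.fitEllipse(cv2.convexHull((q[:,:2]*1000).astype(np.float32))))
n,l,st,ce=cv2.connectedComponentsWithStats(red.astype(np.uint8))
for i in range(1,n):
    if st[i,4]>100:
        q=P[(l==i)&(d>0)];print("red",ce[i],st[i,4],q.mean(0).round(4),q.min(0).round(4),q.max(0).round(4),cv2.minAreaRect((q[:,:2]*1000).astype(np.float32)))
E
```

```text
[ 0.53272299 -0.18241918  0.15937609] [179.91159753  -0.56661468  66.96541128] [ -6.08544645  30.20019382  27.21383222 105.15666584 -18.54336113
  48.85266926   7.25477393]
top [ 260  174   48   46 1707] [ 0.53542044 -0.18175597  0.04593639] ((535.0564575195312, -182.71421813964844), 23.520992279052734) ((535.0882568359375, -182.47665405273438), (45.9357795715332, 46.40690994262695), 74.11695861816406)
red [283.48510638 150.7106383 ] 470 [ 0.5524 -0.1419  0.0418] [ 0.5402 -0.1619  0.0256] [ 0.5647 -0.1234  0.0553] ((551.9340209960938, -142.6268310546875), (37.98810958862305, 12.886616706848145), 68.81266021728516)
```

View pics/w2.png

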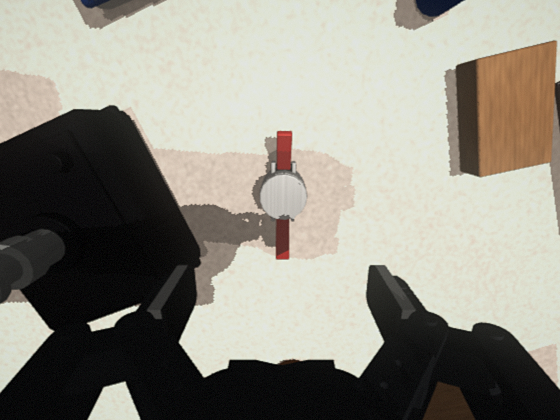

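The coupler top is a disc at (283,196), giving centre (0.535, −0.1826) with its top at z 0.046, and the arms lie along the image vertical (yaw ≈ −22°). The jaw axis is already right within 1°. Descending.

Call:
apply_moves([
  [0,2,0,-30,-0.5,0.3,1],
  [0,0,0,-40,0,0,0],
  [0,0,0,-40,0,0,0],
  [0,0,0,0,0,0,0],
])

```text
time: 2.95
eef_pos: [0.5391, -0.1724, 0.0502]
eef_rot: [179.7, -0.3, 68.7]
contact_force: [-0.7, 1.9, 0.8]
width: 0.0853
```

Call:
apply_moves([
  [0,-4,-10,0,0,0.3,-0.5],
  [0,0,0,0,0,0,0],
])

```text
time: 3.15
eef_pos: [0.5363, -0.1815, 0.0531]
eef_rot: [179.9, -0.3, 68.3]
contact_force: [1.0, 0.1, 1.0]
width: 0.0854
```

Call:
apply_moves([
  [0,-1,-1,-15,0,0.2,0],
  [0,0,-2,-15,0,0,0],
  [0,0,-1,-10,0,0,0],
  [0,0,0,0,0,0,0],
])

```text
time: 3.55
eef_pos: [0.5379, -0.1857, 0.0145]
eef_rot: [179.8, -0.3, 68.3]
contact_force: [0.0, -0.3, 0.0]
width: 0.0856
```

Call:
apply_moves([
  [0,-2.5,3,-5,0,0.2,0],
  [0,0,0,0,0,0,0],
])

```text
time: 3.75
eef_pos: [0.535, -0.1826, 0.0089]
eef_rot: [-180.0, -0.2, 68.3]
contact_force: [-0.3, -0.1, -1.2]
width: 0.0853
```

Call:
apply_moves([
  [120,0,0,0,0,0,0],
  [180,0,0,0,0,0,0],
  [255,0,0,0,0,0,0],
  [255,0,0,0,0,0,0],
  [255,0,0,0,0,0,0],
  [255,0,0,0,0,0,0],
], grip_force=60)

```text
time: 4.35
eef_pos: [0.5352, -0.1824, 0.01]
eef_rot: [180.0, -0.2, 68.3]
contact_force: [0.4, -0.0, -3.1]
width: 0.045
```

Call:
apply_moves([
  [255,0,0,0,0,0,0],
  [255,0,0,20,0,0,0],
  [255,0,0,30,0,0,0],
  [255,0,0,0,0,0,0],
])

```text
time: 4.75
eef_pos: [0.5344, -0.1823, 0.0605]
eef_rot: [-179.9, -0.2, 68.3]
contact_force: [0.4, -0.1, -2.8]
width: 0.0451
```

```bash
python3 - <<'E'
from plant import *
from h import *
o=get_obs();print(o["eef_pos"],o["eef_rot"],o["contact_force"],o["width"])
cal=get_calibration("wrist")
im,d=get_image("wrist");cv2.imwrite("pics/w3.png",im[:,:,::-1]);np.save("pics/w3_d.npy",d);np.save("pics/w3_c.npy",cal,allow_pickle=True)
im,d=get_image("side");cv2.imwrite("pics/s3.png",cv2.resize(im[180:310,270:390,::-1],None,fx=4,fy=4))
E
```

```text
[ 0.5343502  -0.18232635  0.06052136] [-179.90795149   -0.19785492   68.31992165] [ 0.42431171 -0.06658502 -2.81473397] 0.04506807919018342
```

View pics/w3.png

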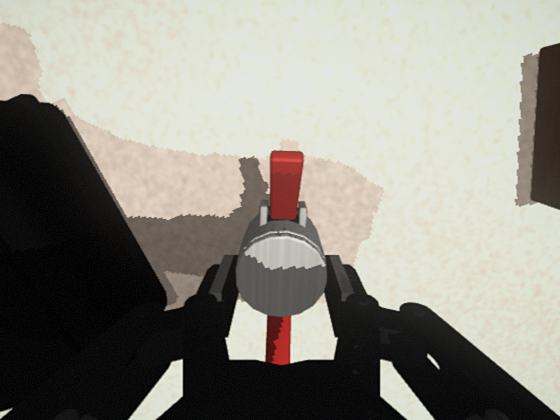

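View pics/s3.png

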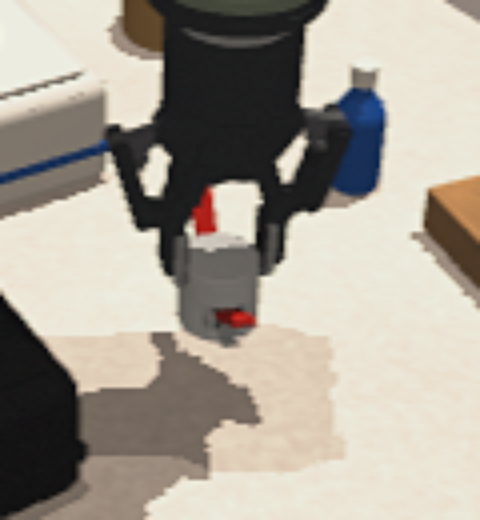

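The coupler is held upright, with its top disc at (281,270) in the wrist view. I'll measure where it sits in the hand.

```bash
cat > mt.py <<'E'
from h import *
def top(cal,d,zlo,zhi,c,r=.045,rect=None):
    P=cloud(cal,d);z=P[...,2];m=(d>0)&(z>zlo)&(z<zhi)&(np.hypot(P[...,0]-c[0],P[...,1]-c[1])<r)
    n,l,st,ce=cv2.connectedComponentsWithStats(m.astype(np.uint8));i=1+np.argmax(st[1:,4]);q=P[l==i]
    A=np.c_[q[:,:2]-q[:,:2].mean(0),np.ones(len(q))];co=np.linalg.lstsq(A,q[:,2],rcond=None)[0]
    h=cv2.convexHull((q[:,:2]*1000).astype(np.float32))
    return st[i],q.mean(0),co,cv2.minEnclosingCircle(h),cv2.fitEllipse(h),q[:,2].min(),q[:,2].max()
E
python3 - <<'E'
from mt import *
cal=np.load("pics/w3_c.npy",allow_pickle=True).item();d=np.load("pics/w3_d.npy")
for lo,hi in((.08,.11),(.092,.1)): print(top(cal,d,lo,hi,(.5344,-.1823),.03))
im=cv2.imread("pics/w3.png");P=cloud(cal,d)
b,g,r=[im[:,:,i].astype(int) for i in range(3)];red=((r>90)&(g<60)&(b<60)&(d>0)).astype(np.uint8)
n,l,st,ce=cv2.connectedComponentsWithStats(red)
for i in range(1,n):
    if st[i,4]>100: q=P[l==i];print(ce[i],st[i,4],q.mean(0).round(4),q.min(0).round(4),q.max(0).round(4),cv2.minAreaRect((q[:,:2]*1000).astype(np.float32)))
E
```

```text
(array([ 218,  223,  128,   94, 7890], dtype=int32), array([ 0.53585865, -0.17853089,  0.09607971]), array([-0.04362285, -0.10597376,  0.09607971]), ((536.18310546875, -177.78396606445312), 28.809810638427734), ((535.2017211914062, -181.87034606933594), (45.98334884643555, 60.20539474487305), 65.04362487792969), np.float64(0.08000388573563808), np.float64(0.10999242831995575))
(array([ 223,  232,  119,   85, 6443], dtype=int32), array([ 0.53513542, -0.18032752,  0.09639656]), array([-0.00713672, -0.01143015,  0.09639656]), ((536.137939453125, -177.86192321777344), 28.765661239624023), ((535.2518310546875, -182.10296630859375), (45.49950408935547, 60.3050422668457), 65.20465087890625), np.float64(0.09200497728428236), np.float64(0.09999284715824208))
[284.45800604 187.99154079] 1655 [ 0.552  -0.1415  0.092 ] [ 0.5291 -0.171  -0.001 ] [ 0.5649 -0.1223  0.1059] ((548.0501098632812, -149.48812866210938), (55.74523162841797, 15.510669708251953), 62.304874420166016)
[282.23943662 343.35054773] 639 [ 0.5184 -0.2239  0.0909] [ 0.5093 -0.2335  0.0813] [ 0.5351 -0.1729  0.1578] ((526.081787109375, -203.15032958984375), (62.80733108520508, 10.001714706420898), 66.87498474121094)
```

The coupler sits centred on the TCP (top 36 mm above it, so its centre is TCP+13 mm), upright. Carrying it above the neck.

Call:
apply_moves([
  [255,0,0,40,0,0,0],
  [255,0,0,45,0,0,0],
  [255,-1,15,45,0,0,0],
  [255,-1,40,30,0,0,0],
  [255,-1,45,5,0,0,0],
  [255,-1,45,0,0,0,0],
  [255,-1,45,0,0,0,0],
  [255,-1,45,0,0,0,0],
])

```text
time: 5.65
eef_pos: [0.5216, 0.0562, 0.2208]
eef_rot: [-179.2, 0.1, 67.8]
contact_force: [0.9, 0.3, -2.8]
width: 0.0451
```

Call:
apply_moves([
  [255,1,35,2,0,0,0],
  [255,1,25,2,0,0,0],
  [255,0,0,0,0,0,0],
  [255,0,0,0,0,0,0],
])

```text
time: 6.05
eef_pos: [0.5209, 0.1264, 0.2201]
eef_rot: [-178.9, 0.2, 68.4]
contact_force: [0.4, -1.6, -2.7]
width: 0.045
```

Call:
apply_moves([
  [255,3,-5.5,0,-0.2,-1.1,0],
  [255,0,0,0,0,0,0],
])

```text
time: 6.25
eef_pos: [0.5238, 0.1188, 0.2189]
eef_rot: [180.0, 0.1, 68.3]
contact_force: [0.5, -0.1, -3.7]
width: 0.0452
```

```bash
python3 - <<'E'
from plant import *
from h import *
o=get_obs();print(o["eef_pos"],o["eef_rot"],o["contact_force"],o["width"],o["qpos"])
p=o["eef_pos"]
a=[]
for n in("scene","side"):
    c=get_calibration(n);im,d=get_image(n)
    u,v=map(int,proj(c,[.524,.12,.19]));w=cv2.resize(im[v-40:v+40,u-40:u+40,::-1],None,fx=5,fy=5,interpolation=cv2.INTER_CUBIC)
    for z in (p[2]+.036,p[2]-.01,):
        q=proj(c,[p[0],p[1],z]);cv2.circle(w,(int((q[0]-u+40.5)*5),int((q[1]-v+40.5)*5)),3,(0,0,255),-1)
    q=proj(c,[.524,.1205,.18]);cv2.circle(w,(int((q[0]-u+40.5)*5),int((q[1]-v+40.5)*5)),3,(0,255,0),-1)
    a.append(w)
cv2.imwrite("pics/n3.png",np.hstack(a))
E
```

```text
[0.52382392 0.11875092 0.21892968] [1.79982488e+02 6.31337367e-02 6.83001537e+01] [ 0.50717995 -0.12946029 -3.73413911] 0.04524894454708118 [-39.80604665  23.27377338  27.78010749 105.36656615 -12.99322936
  54.52731172 -28.05117472]
```

View pics/n3.png

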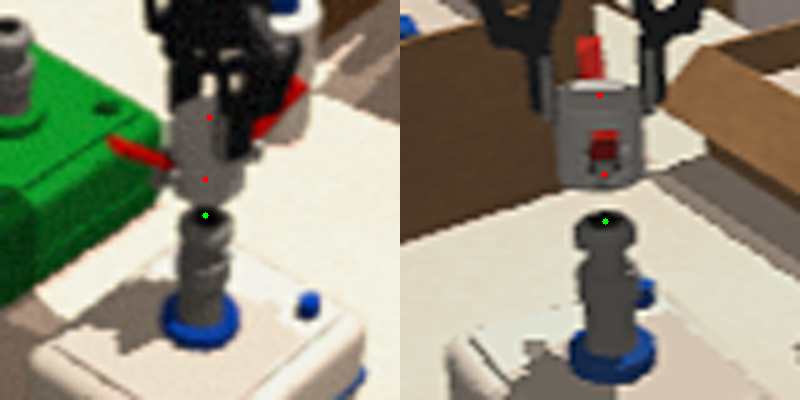

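The images hint that the coupler axis is slightly off the neck's. I'll measure both silhouettes more carefully.

```bash
python3 - <<'E'
from plant import *
from h import *
p=get_obs()["eef_pos"];a=[]
for n in("scene","side"):
    c=get_calibration(n);im,d=get_image(n);cv2.imwrite(f"pics/{n}4.png",im[:,:,::-1]);np.save(f"pics/{n}4_d.npy",d)
    u,v=map(int,proj(c,[.524,.12,.19]));print(n,u,v)
    w=cv2.resize(im[v-25:v+30,u-20:u+20,::-1],None,fx=10,fy=10,interpolation=0)
    for k in range(0,40,5): cv2.putText(w,str(u-20+k),(k*10,10),0,.35,(255,0,255));cv2.line(w,(k*10,0),(k*10,550),(255,0,255),1)
    for k in range(0,55,5): cv2.putText(w,str(v-25+k),(0,k*10+10),0,.35,(0,160,0))
    a.append(w)
cv2.imwrite("pics/n4.png",np.hstack(a))
E
```

```text
scene 299 160
side 258 158
```

View pics/n4.png

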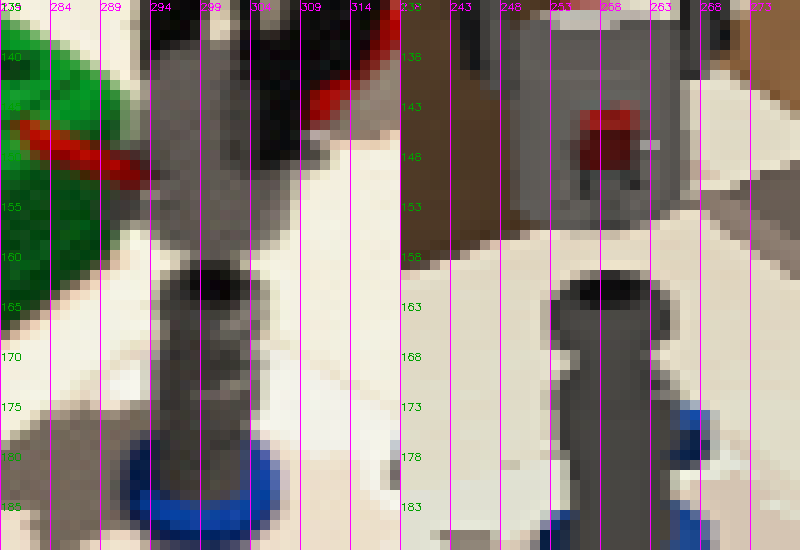

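The two outside views, allowing for axis slant, agree with the wrist estimate to about 1 mm, which is within the chamfer's capture. Entry should start at TCP z ≈ 0.190, seal contact at 0.160, home at 0.155.

Call:
apply_moves([
  [255,0.5,1.5,-15,0,0,0],
  [255,0,0,-5,0,0,0],
  [255,0,0,0,0,0,0],
])

```text
time: 6.75
eef_pos: [0.5249, 0.1211, 0.1994]
eef_rot: [-180.0, -0.0, 68.3]
contact_force: [-0.6, 1.1, -2.5]
width: 0.0452
```

Call:
apply_moves([
  [255,-0.5,-0.7,-5,0,0,0],
  [255,0,0,-3,0,0,0],
  [255,0,0,0,0,0,0],
])

```text
time: 7.05
eef_pos: [0.5246, 0.1201, 0.1916]
eef_rot: [180.0, -0.1, 68.3]
contact_force: [0.3, -0.3, -2.8]
width: 0.0453
```

Call:
apply_moves([
  [255,0,0,-3,0,0,0],
  [255,0,0,-3,0,0,0],
  [255,0,0,0,0,0,0],
])

```text
time: 7.35
eef_pos: [0.5248, 0.1202, 0.1854]
eef_rot: [179.9, -0.1, 68.3]
contact_force: [0.0, 0.8, -2.7]
width: 0.0452
```

Call:
apply_moves([
  [255,0,0,-4,0,0,0],
  [255,0,0,-4,0,0,0],
  [255,0,0,0,0,0,0],
])

```text
time: 7.65
eef_pos: [0.5248, 0.1202, 0.1767]
eef_rot: [180.0, -0.1, 68.3]
contact_force: [0.3, -0.6, -3.0]
width: 0.0454
```

Call:
apply_moves([
  [255,0,0,-4,0,0,0],
  [255,0,0,-4,0,0,0],
  [255,0,0,-4,0,0,0],
  [255,0,0,0,0,0,0],
])

```text
time: 8.05
eef_pos: [0.5247, 0.1202, 0.1635]
eef_rot: [180.0, -0.1, 68.3]
contact_force: [-0.4, 0.9, -3.1]
width: 0.0451
```

Sliding on freely; now the seal, in 1 mm steps.

Call:
apply_moves([
  [255,0,0,-1.5,0,0,0],
  [255,0,0,-1,0,0,0],
  [255,0,0,0,0,0,0],
])

```text
time: 8.35
eef_pos: [0.5248, 0.1202, 0.1608]
eef_rot: [180.0, -0.1, 68.3]
contact_force: [-0.4, -0.4, -2.2]
width: 0.0455
```

Call:
apply_moves([
  [255,0,0,-1,0,0,0],
  [255,0,0,0,0,0,0],
])

```text
time: 8.55
eef_pos: [0.5249, 0.1202, 0.1598]
eef_rot: [179.9, -0.1, 68.3]
contact_force: [1.0, 0.4, -3.2]
width: 0.0452
```

Call:
apply_moves([
  [255,0,0,-1,0,0,0],
  [255,0,0,0,0,0,0],
])

```text
time: 8.75
eef_pos: [0.5251, 0.1203, 0.1594]
eef_rot: [179.9, -0.1, 68.3]
contact_force: [-0.2, 0.2, -2.5]
width: 0.0451
```

Call:
apply_moves([
  [255,0,0,-1,0,0,0],
  [255,0,0,0,0,0,0],
])

```text
time: 8.95
eef_pos: [0.5253, 0.1203, 0.159]
eef_rot: [179.9, -0.2, 68.3]
contact_force: [0.1, -0.7, -3.2]
width: 0.0451
```

Call:
apply_moves([
  [255,0,0,-1.5,0,0,0],
])

```text
time: 9.05
eef_pos: [0.5255, 0.1203, 0.1579]
eef_rot: [179.9, -0.2, 68.3]
contact_force: [-4.9, -1.2, 11.8]
width: 0.0453
```

The seal is taking load (about 15 N). Continue with small steps.

Call:
apply_moves([
  [255,-0.3,0,-1.5,0,0,0],
])

```text
time: 9.15
eef_pos: [0.5255, 0.1203, 0.1569]
eef_rot: [179.9, -0.2, 68.3]
contact_force: [-4.0, -0.6, 12.1]
width: 0.0451
```

Call:
apply_moves([
  [255,-0.3,0,-1.5,0,0,0],
])

```text
time: 9.25
eef_pos: [0.5255, 0.1203, 0.156]
eef_rot: [179.8, -0.3, 68.3]
contact_force: [-3.4, -1.4, 11.8]
width: 0.0452
```

Call:
apply_moves([
  [255,-0.3,0,-1.4,0,0,0],
])

```text
time: 9.35
eef_pos: [0.5255, 0.1203, 0.1551]
eef_rot: [179.8, -0.3, 68.2]
contact_force: [-3.8, -0.7, 12.0]
width: 0.0452
```

Call:
apply_moves([
  [255,-0.3,0,-1.2,0,0,0],
])

```text
time: 9.45
eef_pos: [0.5256, 0.1204, 0.1545]
eef_rot: [179.8, -0.4, 68.2]
contact_force: [-5.1, -0.9, 21.4]
width: 0.0451
```

Force rose from a steady ~15 N to ~24 N: the hard stop at TCP z 0.1545, matching the predicted 0.155. Relax, then look before releasing.

Call:
apply_moves([
  [255,0,0,0.3,0,0,0],
  [255,0,0,0,0,0,0],
  [255,0,0,0,0,0,0],
])

```text
time: 9.75
eef_pos: [0.5257, 0.1204, 0.1547]
eef_rot: [179.7, -0.4, 68.2]
contact_force: [1.2, 0.7, -3.7]
width: 0.0453
```

```bash
python3 - <<'E'
from plant import *
from mt import *
o=get_obs();print(o["eef_pos"],o["eef_rot"],o["contact_force"],o["width"],o["ft_torque"],o["qpos"])
a=[]
for n in("scene","side"):
    c=get_calibration(n);im,d=get_image(n)
    u,v=map(int,proj(c,[.524,.12,.17]));w=cv2.resize(im[v-40:v+40,u-40:u+40,::-1],None,fx=5,fy=5,interpolation=cv2.INTER_CUBIC)
    a.append(w)
cv2.imwrite("pics/n5.png",np.hstack(a))
E
```

```text
[0.52568071 0.12042363 0.15471066] [179.74848243  -0.37095221  68.24051905] [ 1.15688505  0.72904763 -3.7443328 ] 0.04525863145971566 [-0.06231054  0.00691026  0.01956239] [-37.63040141  27.99525875  25.30366275 109.08709324 -16.40234418
  46.00166143 -25.26347601]
```

View pics/n5.png

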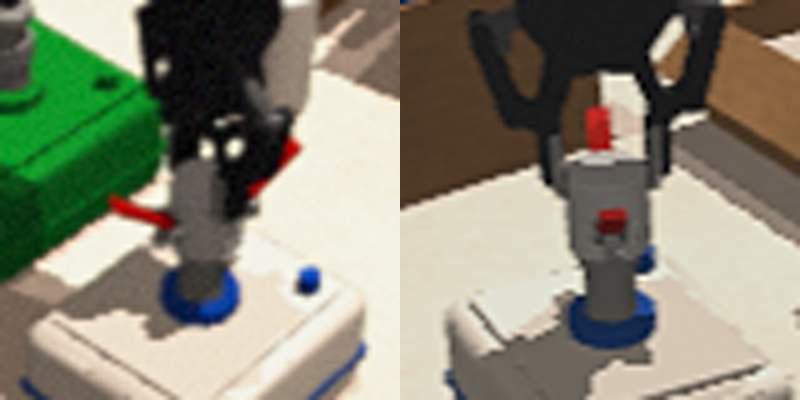

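Coupler seated on the neck, both arms raised. Releasing and lifting clear.

Call:
apply_moves([
  [180,0,0,0,0,0,0],
  [100,0,0,0,0,0,0],
  [0,0,0,0,0,0,0],
  [0,0,0,0,0,0,0],
  [0,0,0,0,0,0,0],
  [0,0,0,0,0,0,0],
])

```text
time: 10.45
eef_pos: [0.5262, 0.1205, 0.155]
eef_rot: [179.7, -0.4, 68.2]
contact_force: [1.0, 0.4, -0.7]
width: 0.0854
```

Call:
apply_moves([
  [0,0,0,25,0,0,0],
  [0,0,0,40,0,0,0],
  [0,0,0,30,0,0,0],
  [0,0,0,0,0,0,0],
])

```text
time: 10.85
eef_pos: [0.5253, 0.1199, 0.2527]
eef_rot: [179.8, -0.3, 68.2]
contact_force: [-0.7, -0.1, 0.2]
width: 0.0851
```

```bash
python3 - <<'E'
from plant import *
from mt import *
o=get_obs();print(o["eef_pos"],o["eef_rot"],o["contact_force"])
cal=get_calibration("wrist");im,d=get_image("wrist");cv2.imwrite("pics/w6.png",im[:,:,::-1])
print(top(cal,d,.186,.196,(.5243,.1205),.03))
P=cloud(cal,d)
r,g,b=[im[:,:,i].astype(int) for i in range(3)];red=((r>80)&(g<60)&(b<60)&(d>0)).astype(np.uint8)
n,l,st,ce=cv2.connectedComponentsWithStats(red)
for i in range(1,n):
    if st[i,4]>100: q=P[l==i];print(ce[i],st[i,4],q.mean(0).round(4),q.min(0).round(4),q.max(0).round(4),cv2.minAreaRect((q[:,:2]*1000).astype(np.float32)))
E
```

```text
[0.52532568 0.11985714 0.25270823] [179.77781789  -0.29018002  68.20469037] [-0.6980438  -0.08447189  0.19117923]
(array([ 253,  185,   57,   56, 2439], dtype=int32), array([0.52600184, 0.12142759, 0.19058205]), array([-0.0004902 , -0.0086558 ,  0.19058205]), ((525.6387939453125, 120.6087646484375), 23.3452091217041), ((525.6277465820312, 120.50444793701172), (46.08527755737305, 46.30574417114258), 16.13271713256836), np.float64(0.18600715336233795), np.float64(0.19316434798699492))
[282.46052632 162.52443609] 532 [0.5415 0.1573 0.183 ] [0.5256 0.1396 0.0975] [0.5546 0.1768 0.1993] ((540.6732177734375, 155.5225067138672), (41.561607360839844, 14.783071517944336), 64.9422378540039)
[278.68818898 262.88031496] 635 [0.5065 0.0781 0.1861] [0.4949 0.0621 0.1729] [0.5186 0.095  0.1981] ((506.6797180175781, 78.56205749511719), (32.697757720947266, 12.49648666381836), 66.20146942138672)
```

View pics/w6.png

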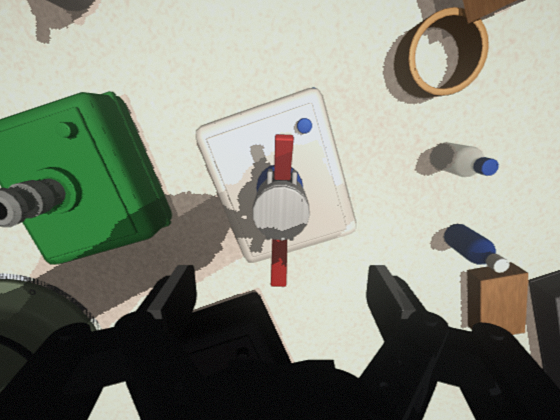

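The coupler is at (0.5257, 0.1206) with its top at z 0.1906, upright after release and arms still up. Now I'll turn the hand 90° so there is one finger over each arm.

Call:
apply_moves([
  [0,0,0,0,0,0,8],
  [0,0,0,0,0,0,8],
  [0,0,0,0,0,0,8],
  [0,0,0,0,0,0,8],
  [0,0,0,0,0,0,8],
  [0,0,0,0,0,0,8],
  [0,0,0,0,0,0,8],
  [0,0,0,0,0,0,8],
])

```text
time: 11.7
eef_pos: [0.5213, 0.1201, 0.2432]
eef_rot: [-179.6, -0.3, 134.7]
contact_force: [0.1, -0.3, -0.0]
width: 0.0853
```

Call:
apply_moves([
  [0,0,0,0,0,0,8],
  [0,0,0,0,0,0,8],
  [0,0,0,0,0,0,8],
  [0,0,0,0,0,0,2],
  [0,0,0,0,0,0,0],
])

```text
time: 12.2
eef_pos: [0.5189, 0.1197, 0.2376]
eef_rot: [-179.4, -0.6, 162.1]
contact_force: [0.9, -0.8, -0.7]
width: 0.0852
```

Call:
apply_moves([
  [0,6.5,1,0,0.3,-0.8,-5],
  [0,0,0,0,0,0,0],
])

```text
time: 12.4
eef_pos: [0.5249, 0.1205, 0.236]
eef_rot: [-179.9, -0.1, 156.8]
contact_force: [-0.0, 0.2, -0.5]
width: 0.0854
```

```bash
python3 - <<'E'
from plant import *
from mt import *
o=get_obs();print(o["eef_pos"],o["eef_rot"],o["contact_force"],o["qpos"])
cal=get_calibration("wrist");im,d=get_image("wrist");cv2.imwrite("pics/w7.png",im[:,:,::-1])
print(top(cal,d,.186,.196,(.5253,.1205),.03))
P=cloud(cal,d)
r,g,b=[im[:,:,i].astype(int) for i in range(3)];red=((r>80)&(g<60)&(b<60)&(d>0)).astype(np.uint8)
n,l,st,ce=cv2.connectedComponentsWithStats(red)
for i in range(1,n):
    if st[i,4]>100: q=P[l==i];q=q[q[:,2]>.15];print(ce[i],st[i,4],q.mean(0).round(4),q.min(0).round(4),q.max(0).round(4),cv2.minAreaRect((q[:,:2]*1000).astype(np.float32)))
E
```

```text
[0.52486685 0.12050523 0.2360295 ] [-1.79907525e+02 -9.50354073e-02  1.56818527e+02] [-0.01463013  0.20456147 -0.49861736] [-26.0528024   20.50124811   8.93967582 103.22061578  -3.72433362
  56.69497573  51.20182459]
(array([ 253,  193,   61,   59, 2756], dtype=int32), array([0.52419488, 0.12137152, 0.19057424]), array([ 0.00564321, -0.00518398,  0.19057424]), ((525.3057250976562, 120.81124877929688), 23.492584228515625), ((525.199462890625, 120.94869995117188), (46.15642166137695, 46.47108459472656), 76.88750457763672), np.float64(0.18601243661595435), np.float64(0.19287935277653742))
[224.15977011 219.5908046 ] 870 [0.5063 0.0797 0.1854] [0.4941 0.0606 0.1702] [0.5204 0.1003 0.1984] ((506.8887939453125, 79.92537689208984), (39.09982681274414, 13.785304069519043), 65.20358276367188)
[340.14568765 221.60722611] 858 [0.5425 0.161  0.1861] [0.5286 0.1418 0.168 ] [0.5549 0.1793 0.2005] ((543.1204833984375, 159.13052368164062), (38.290626525878906, 15.306159019470215), 66.90069580078125)
```

View pics/w7.png

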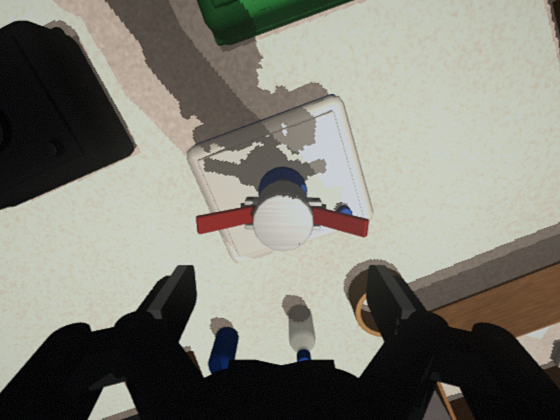

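The arms are symmetric in view at (224,220) and (340,222), and the hand is lined up within about 1.5°. Lowering the open fingers onto the arms.

Call:
apply_moves([
  [0,0.5,0.2,-15,0,0,-1],
  [0,0,0,-15,0,0,0],
  [0,0,0,-10,0,0,0],
  [0,0,0,0,0,0,0],
])

```text
time: 12.85
eef_pos: [0.5239, 0.121, 0.1939]
eef_rot: [-179.8, -0.2, 156.3]
contact_force: [-0.0, -0.3, 0.4]
width: 0.0853
```

Call:
apply_moves([
  [15,1.5,-0.3,-4,0,0,0],
  [15,0,0,-4,0,0,0],
  [15,0,0,-4,0,0,0],
], grip_force=20)

```text
time: 13.15
eef_pos: [0.526, 0.1208, 0.1824]
eef_rot: [-179.9, -0.2, 156.4]
contact_force: [0.6, -0.2, 0.0]
width: 0.0805
```

Call:
apply_moves([
  [15,-0.5,0,-4,0,0,0],
  [15,0,0,-4,0,0,0],
])

```text
time: 13.35
eef_pos: [0.5257, 0.1209, 0.174]
eef_rot: [-179.9, -0.1, 156.4]
contact_force: [-0.3, -0.5, 0.7]
width: 0.0806
```

Call:
apply_moves([
  [15,0,0,-3,0,0,0],
  [15,0,0,-3,0,0,0],
])

```text
time: 13.55
eef_pos: [0.5256, 0.1209, 0.1674]
eef_rot: [-179.9, -0.2, 156.4]
contact_force: [0.3, 0.5, -0.6]
width: 0.0806
```

```bash
cat > look.py <<'E'
from plant import *
from h import *
import sys
o=get_obs();print(o["eef_pos"],o["eef_rot"],o["contact_force"],o["width"])
a=[]
for n in("scene","side"):
    c=get_calibration(n);im,d=get_image(n)
    u,v=map(int,proj(c,[.524,.12,.17]));a.append(cv2.resize(im[v-40:v+40,u-40:u+40,::-1],None,fx=5,fy=5,interpolation=cv2.INTER_CUBIC))
w=np.hstack(a)
cv2.imwrite(f"pics/{sys.argv[1]}.png",w)
if len(sys.argv)>2:
    im,d=get_image("wrist");cv2.imwrite(f"pics/{sys.argv[1]}w.png",im[:,:,::-1])
E
python3 look.py l8 w
```

```text
[0.52562378 0.12088872 0.16742593] [-1.79876932e+02 -1.54748647e-01  1.56427696e+02] [ 0.2754928   0.50297699 -0.58854012] 0.08058122572019384
```

View pics/l8.png

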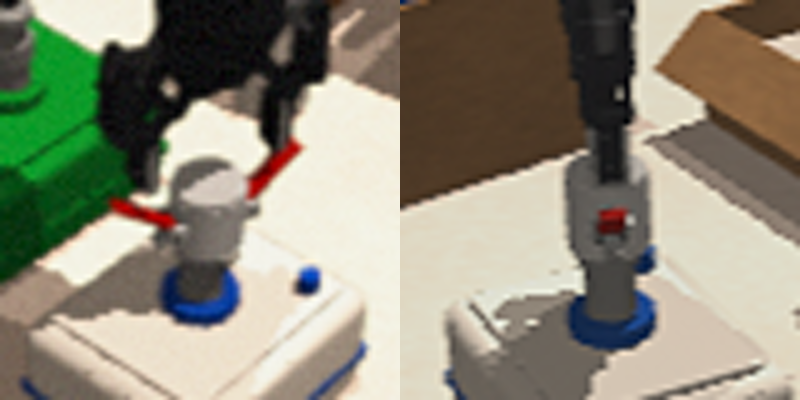

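View pics/l8w.png

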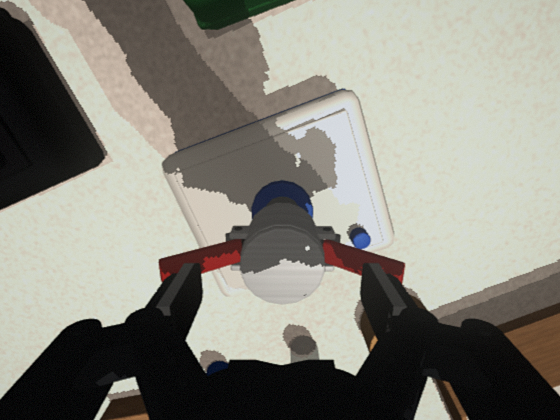

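The fingers are just above both arms (wrist view: left (180,280), right (385,280)). Continue pressing gently.

Call:
apply_moves([
  [15,0,0,-3,0,0,0],
  [15,0,0,-3,0,0,0],
])

```text
time: 13.9
eef_pos: [0.5259, 0.121, 0.1617]
eef_rot: [-179.9, -0.1, 156.4]
contact_force: [-0.2, -0.9, -0.7]
width: 0.0807
```

Call:
apply_moves([
  [15,0,0,-3,0,0,0],
  [15,0,0,-3,0,0,0],
])

```text
time: 14.1
eef_pos: [0.5259, 0.121, 0.1552]
eef_rot: [-179.9, -0.1, 156.4]
contact_force: [-0.4, 1.1, -0.8]
width: 0.0805
```

```bash
python3 look.py l9 w
```

```text
[0.52594069 0.12100525 0.15520088] [-1.79912820e+02 -1.18163012e-01  1.56430459e+02] [-0.38927092  1.11470506 -0.82410907] 0.08047766933026781
```

View pics/l9.png

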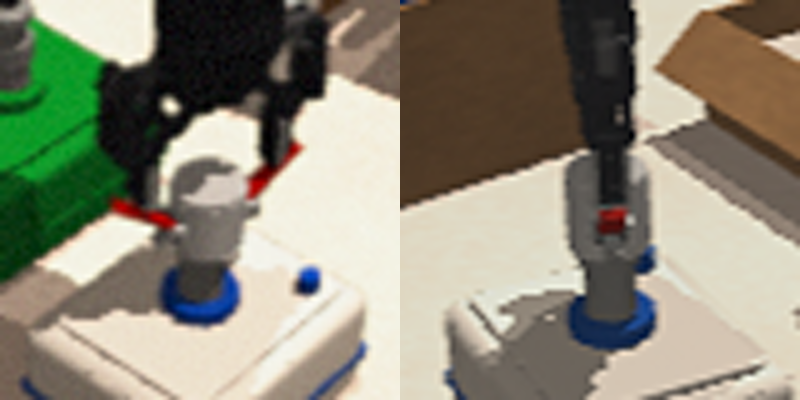

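View pics/l9w.png

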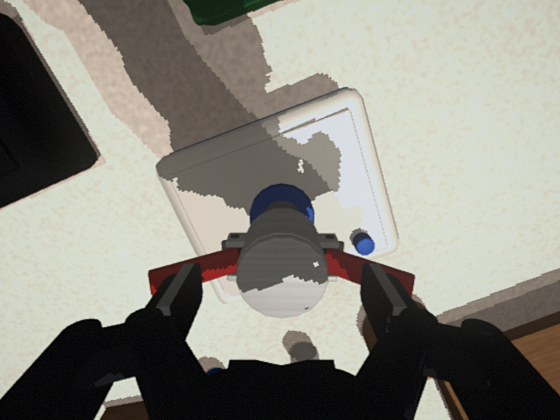

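Fingertips are now meeting the arms; continue down.

Call:
apply_moves([
  [15,0,0,-3,0,0,0],
  [15,0,0,-3,0,0,0],
])

```text
time: 14.45
eef_pos: [0.5265, 0.1211, 0.1497]
eef_rot: [-180.0, -0.1, 156.4]
contact_force: [0.4, 0.5, 5.5]
width: 0.0806
```

Call:
apply_moves([
  [15,0,0,-3,0,0,0],
  [15,0,0,-3,0,0,0],
])

```text
time: 14.65
eef_pos: [0.5272, 0.1215, 0.144]
eef_rot: [180.0, 0.0, 156.4]
contact_force: [-0.7, 0.3, 7.1]
width: 0.0805
```

Call:
apply_moves([
  [15,-0.7,-0.3,-3,0,0,0],
  [15,-0.7,-0.3,-3,0,0,0],
])

```text
time: 14.85
eef_pos: [0.5269, 0.1211, 0.1385]
eef_rot: [179.9, 0.1, 156.4]
contact_force: [0.6, 0.1, 7.7]
width: 0.0803
```

```bash
python3 look.py l10 w
```

```text
[0.52693281 0.12109757 0.13849167] [1.79857528e+02 1.27159515e-01 1.56422418e+02] [0.59000502 0.05117774 7.68808055] 0.08028701769576321
```

View pics/l10.png

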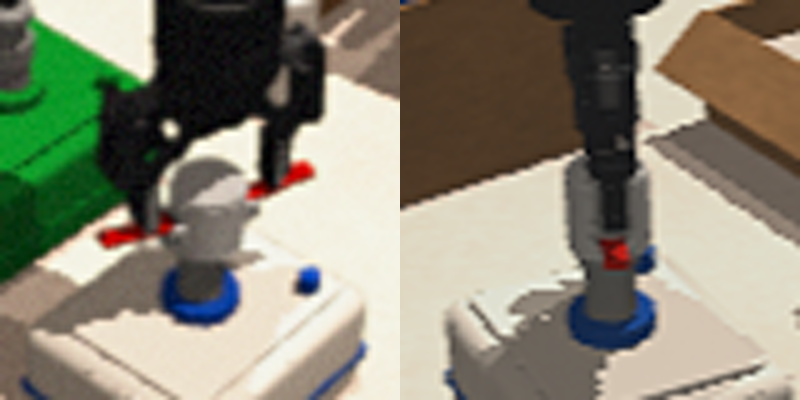

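View pics/l10w.png

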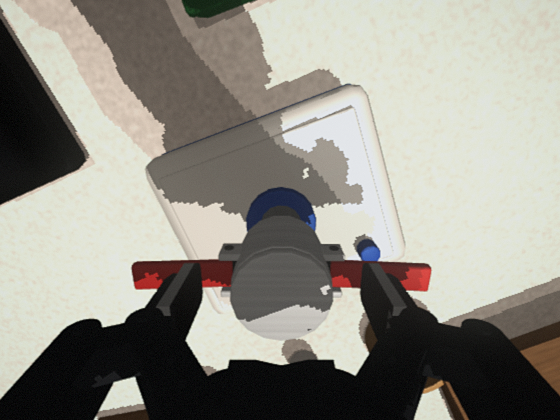

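The arms are level and swinging together (wrist view: tips at (135,275) and (430,275)). Continue down while watching palm clearance above the coupler.

Call:
apply_moves([
  [15,-0.7,0,-3,0,-0.2,0],
  [15,-0.5,0,-3,0,0,0],
])

```text
time: 15.2
eef_pos: [0.5268, 0.1212, 0.1332]
eef_rot: [179.7, 0.4, 156.4]
contact_force: [-0.2, -1.0, 12.1]
width: 0.0803
```

Call:
apply_moves([
  [15,-0.5,0,-3,0,0,0],
  [15,-0.5,0,-2,0,0,0],
])

```text
time: 15.4
eef_pos: [0.5268, 0.1213, 0.1289]
eef_rot: [179.6, 0.6, 156.4]
contact_force: [1.3, -0.4, 6.7]
width: 0.0802
```

```bash
python3 look.py l11 w
```

```text
[0.52683704 0.12133481 0.1288667 ] [179.58942971   0.55345328 156.39524598] [ 1.30424212 -0.40937225  6.69650493] 0.08018745378840791
```

View pics/l11.png

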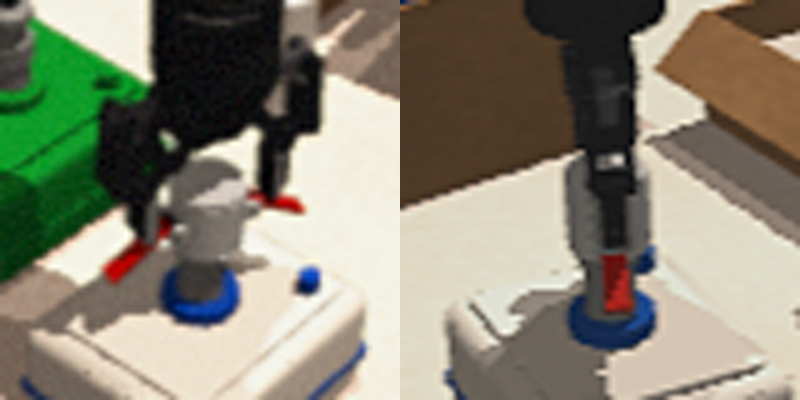

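View pics/l11w.png

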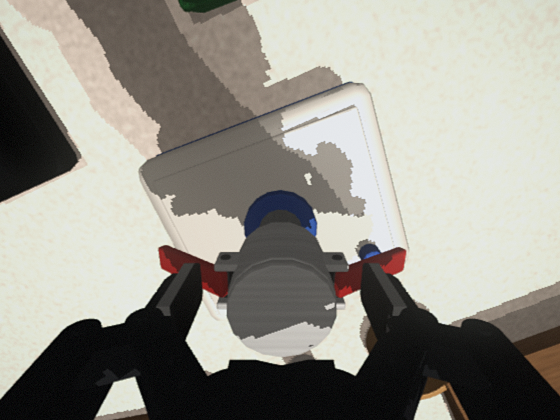

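Both arms are past level, about 1 rad, equal on both sides. A little further down, then close the fingers gently.

Call:
apply_moves([
  [15,-0.5,0,-2.5,-0.1,0.4,0],
  [15,-0.5,0,-2.5,0,0.2,0],
])

```text
time: 15.75
eef_pos: [0.5265, 0.1214, 0.1244]
eef_rot: [179.9, 0.1, 156.4]
contact_force: [-0.2, -1.2, 7.5]
width: 0.0808
```

Call:
apply_moves([
  [20,-0.3,0,0,0,0,0],
  [25,-0.3,0,0,0,0,0],
  [30,0,0,0,0,0,0],
  [30,0,0,0,0,0,0],
])

```text
time: 16.15
eef_pos: [0.5254, 0.1215, 0.1237]
eef_rot: [179.9, 0.0, 156.4]
contact_force: [1.3, 0.3, -1.2]
width: 0.0754
```

```bash
python3 look.py l12 w
```

```text
[0.52537439 0.12148827 0.12369766] [1.79916248e+02 4.20442929e-02 1.56400282e+02] [ 1.28144514  0.28524078 -1.19872459] 0.07542009148572115
```

View pics/l12.png

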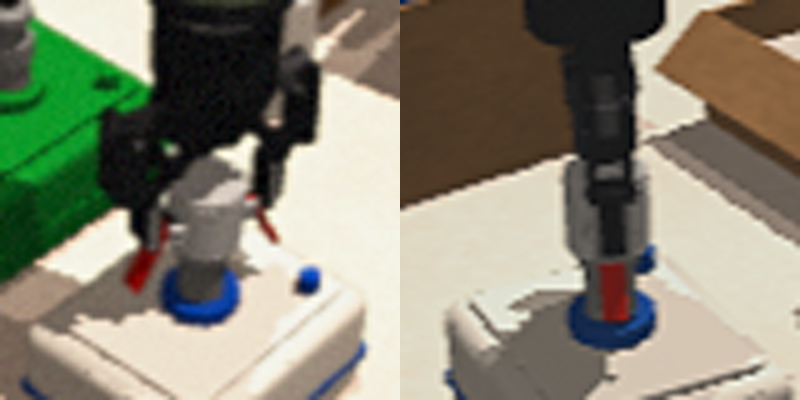

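View pics/l12w.png

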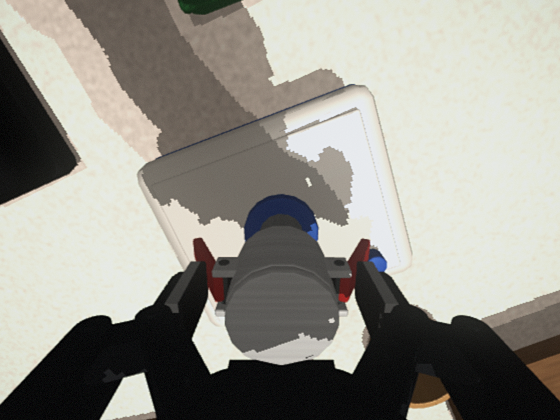

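Both arms are at about 0.5 rad, even. Keep closing.

Call:
apply_moves([
  [35,0,-0.5,0,0,0,0],
  [40,0,0,0,0,0,0],
  [45,0,0,0,0,0,0],
  [48,0,0,0,0,0,0],
  [48,0,0,0,0,0,0],
])

```text
time: 16.8
eef_pos: [0.5245, 0.1208, 0.1232]
eef_rot: [180.0, -0.0, 156.4]
contact_force: [0.9, -0.1, -3.4]
width: 0.0696
```

Call:
apply_moves([
  [51,0,0,0,0,0,0],
  [54,0,0,0,0,0,0],
  [57,0,0,0,0,0,0],
  [57,0,0,0,0,0,0],
])

```text
time: 17.2
eef_pos: [0.5244, 0.1207, 0.1231]
eef_rot: [180.0, -0.1, 156.4]
contact_force: [1.4, 1.1, -4.1]
width: 0.0665
```

```bash
python3 look.py l13 w
```

```text
[0.52443121 0.12074718 0.12307623] [ 1.79993141e+02 -5.21389778e-02  1.56404646e+02] [ 1.38078697  1.12731562 -4.14904843] 0.06648550927922309
```

View pics/l13.png

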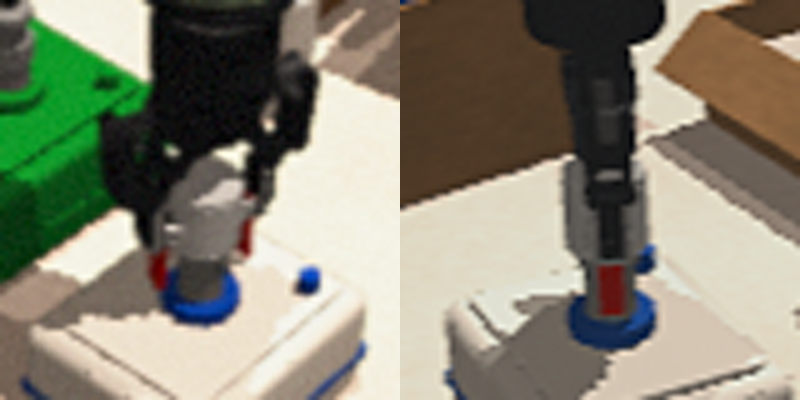

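View pics/l13w.png

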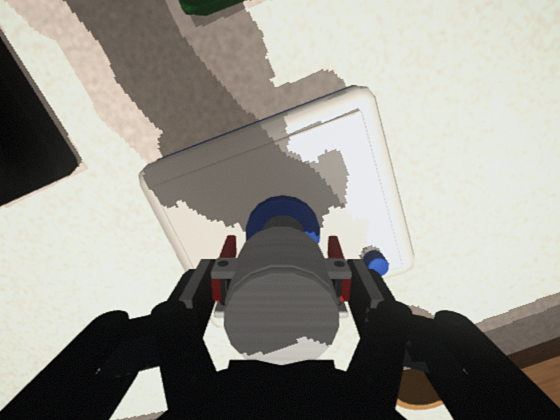

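Arms nearly flat. Close until the fingers stall at the 20 N limit.

Call:
apply_moves([
  [60,0,0,0,0,0,0],
  [63,0,0,0,0,0,0],
  [66,0,0,0,0,0,0],
  [69,0,0,0,0,0,0],
  [69,0,0,0,0,0,0],
])

```text
time: 17.85
eef_pos: [0.5244, 0.1208, 0.1231]
eef_rot: [180.0, -0.1, 156.4]
contact_force: [-0.0, 0.3, -3.7]
width: 0.0649
```

Call:
apply_moves([
  [72,0,0,0,0,0,0],
  [75,0,0,0,0,0,0],
  [78,0,0,0,0,0,0],
  [78,0,0,0,0,0,0],
])

```text
time: 18.25
eef_pos: [0.5244, 0.1208, 0.1231]
eef_rot: [180.0, -0.1, 156.4]
contact_force: [0.6, 0.1, -3.5]
width: 0.065
```

```bash
python3 look.py l14 w
```

```text
[0.52437735 0.12079959 0.12310717] [ 1.79993878e+02 -5.76301144e-02  1.56404887e+02] [ 0.61818406  0.10808682 -3.49253059] 0.06501437001831882
```

View pics/l14w.png

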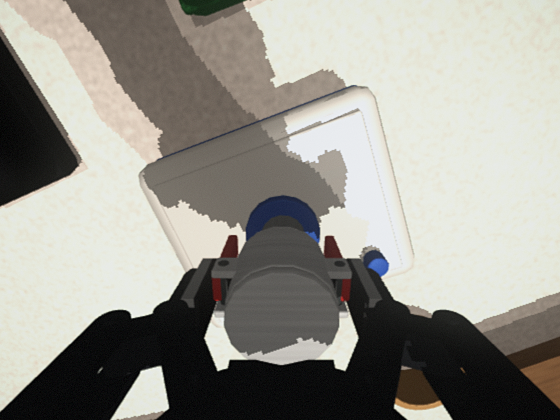

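The fingers stalled at 65 mm with the arms flat (66 mm expected). Release, lift and inspect.

Call:
apply_moves([
  [50,0,0,0,0,0,0],
  [25,0,0,0,0,0,0],
  [0,0,0,0,0,0,0],
  [0,0,0,0,0,0,0],
  [0,0,0,20,0,0,0],
  [0,0,0,40,0,0,0],
  [0,0,0,40,0,0,0],
  [0,0,0,30,0,0,0],
])

```text
time: 19.2
eef_pos: [0.5223, 0.1199, 0.2544]
eef_rot: [-179.7, -0.3, 156.4]
contact_force: [0.8, 0.1, -0.4]
width: 0.0855
```

Call:
apply_moves([
  [0,0,0,30,0,0,0],
  [0,0,0,0,0,0,0],
])

```text
time: 19.4
eef_pos: [0.5236, 0.1202, 0.2898]
eef_rot: [180.0, -0.0, 156.4]
contact_force: [-0.3, -0.6, -0.2]
width: 0.0858
```

```bash
python3 look.py l15 w; python3 - <<'E'
from plant import *
from mt import *
print(get_obs()["eef_pos"])
cal=get_calibration("wrist");im,d=get_image("wrist")
print(top(cal,d,.186,.196,(.5253,.1205),.03))
P=cloud(cal,d)
r,g,b=[im[:,:,i].astype(int) for i in range(3)];red=((r>80)&(g<60)&(b<60)&(d>0)).astype(np.uint8)
n,l,st,ce=cv2.connectedComponentsWithStats(red)
for i in range(1,n):
    if st[i,4]>20: q=P[l==i];print(ce[i],st[i,4],q.mean(0).round(4),q.min(0).round(4),q.max(0).round(4))
for n in("scene","side","wrist"): 
    im,d=get_image(n);cv2.imwrite(f"pics/f_{n}.png",im[:,:,::-1])
E
```

```text
[0.52357636 0.12019512 0.28978928] [ 1.79998913e+02 -4.98330288e-02  1.56379859e+02] [-0.29089526 -0.64969023 -0.19770076] 0.08575886731782505
[0.52182901 0.11988024 0.28550838]
(array([ 259,  181,   51,   49, 1913], dtype=int32), array([0.52263647, 0.12070272, 0.19058936]), array([ 0.010317  , -0.00326498,  0.19058936]), ((523.39208984375, 120.31108093261719), 23.562007904052734), ((523.4335327148438, 120.39734649658203), (46.20893096923828, 46.43891143798828), 85.96575927734375), np.float64(0.18610795524626478), np.float64(0.19275807181491972))
[252.57142857 198.04761905] 21 [0.5105 0.0921 0.1662] [0.5048 0.0895 0.1643] [0.5179 0.0956 0.1679]
```

View pics/l15.png

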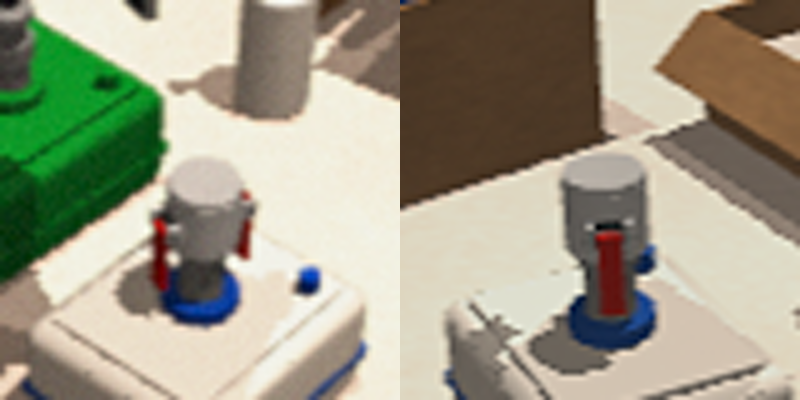

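View pics/l15w.png

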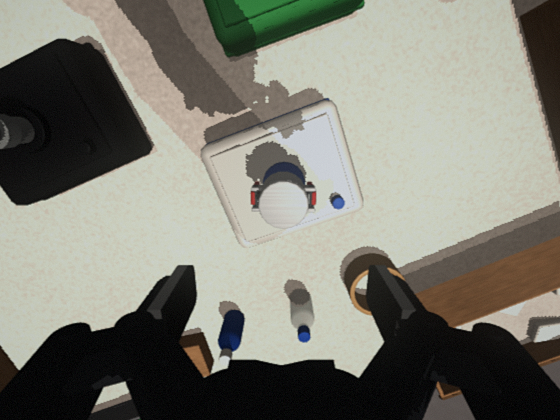

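View pics/f_scene.png

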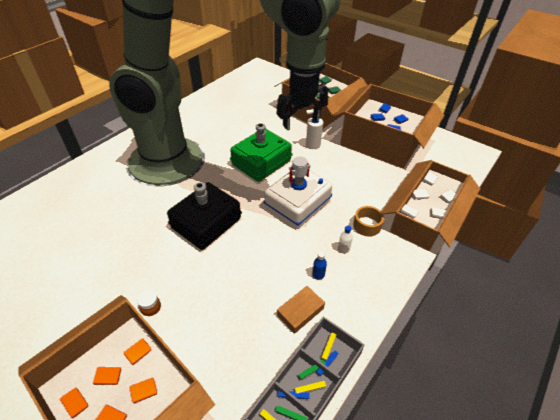

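Both arms hang vertical on both sides in the scene and wrist views. The coupler top is level and still at z 0.1906, and the bystanders are where they were. Handing in.

```bash
python3 - <<'E'
from plant import *
print(finish_job())
E
```

```text
the job is handed in; nothing more can be done
None
```

The cap coupler is on the white tank's neck, pressed home on its seal, with both red arms swung down and locked. The job was handed in at about 19.8 s of the 62 s, and no verdict was reported.

- **Pressing home:** I gripped the coupler across its plain walls and lowered it on with both arms raised. The seal moved at a steady push of about 15 N. I stopped when the push reached about 24 N at the hard stop, at the height I had predicted.
- **Swinging the arms:** I turned the hand 90° and pushed both arms down together; the highest vertical wrist force I read for the two was about 12 N. I then closed the fingers at the 20 N grip limit until they stalled at 65 mm, where arms lying flat should give 66 mm.
- **Last checks:** After release the coupler's top was level to about 0.01 rad and still at z 0.1906, about 77.5 mm above the tank top at its centre. Both arms hung straight down in the pictures, the gripper was clear at z 0.29, and the other items looked unmoved.

**Small disagreement:** the wrist camera put the coupler's axis between 0.5234 and 0.5257 m in x, against 0.5243 m for the neck. That spread is about the 2 mm calibration error, within the 4 mm limit. The seal travel and the arm angles were judged from force, height and pictures, not read directly.

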